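# Dial open the preserves lockbox

## Task

Unlock the white preserves box with the dial on its top: turn the grip clockwise, passing the red dot once and stopping at it the second time; then anticlockwise, passing the blue dot once and stopping at it the second time; then clockwise again towards the yellow dot. The dots have slipped a little, so turn slowly near yellow until you feel the bolt drop in and the dial come up solid, and do not force it. Then pull the drawer out by its bar as far as it goes, let go, and leave the breakfast things where they stand.

Things in the scene. Friction and masses are not known exactly. Their poses are not given: they have to be found in the camera images.
- lockbox: White enamelled box fixed to the worktop, 160 (its x) x 180 (y) x 115 mm high; origin under its centre on the worktop, z up, its drawer front faces its own -x (roughly the robot). The dial's spindle stands upright through its origin.
- dial: Black dial disc, 96 mm across, 10 mm thick, on the box top, turning without end about the upright spindle; origin on the spindle at the disc's underside, 119 mm up; its x axis runs along the white pointer to the grip; anticlockwise from above is positive. Takes 1 to 7 N at the grip. More than 25 N between dial and drawer blade (forcing the dial, pulling the locked drawer) damages the lock.
- grip (a point): Steel pin on the dial, upright, 14 mm across, 30 mm high (129 to 159 mm above the worktop), 35 mm from the spindle, free to spin about its own axis, so it can be held while it is cranked round; the point is on its axis, 147 mm up. Its direction from the spindle is the dial's reading, set against the coloured dots.
- red_mark (a point): Centre of the red dot (17 mm across) on the aluminium ring round the dial, 62 mm from the spindle, 120 mm up. The ring has slipped by up to 26 degrees, all dots together; red and blue still work if the grip stops within 10 degrees of their direction from the spindle. Overshooting more and coming back spoils a number: then start again at red.
- blue_mark (a point): Centre of the blue dot, likewise, 60 degrees anticlockwise of red. From red the dial turns 420 degrees anticlockwise in all to stop here; a second inner wheel is picked up on the way, felt as slightly more drag.
- yellow_mark (a point): Centre of the yellow dot, 90 degrees clockwise of red, 150 clockwise of blue. The true last number lies up to 30 degrees before or past it: turn slowly there (20 mm/s at the grip or less). There the drawer's blade drops into the dial's slot; the dial then has about 6 degrees of free play and comes up solid. If it has not dropped 34 degrees past yellow, turn slowly back over it.
- drawer: Drawer, pale wooden front 178 mm wide, 103 mm high; origin and axes coincide with the lockbox's when shut. It slides along the lockbox's -x by 75 mm at most. A spring presses it outwards: when the lock opens it jumps out by about 25 to 40 mm by itself; friction then holds it, it takes 5 N or less to pull on and stays where it is left.
- pull (a point): Middle of the drawer's steel pull bar, 12 mm thick, 120 mm long along the box's y, 92 mm above the worktop, on two posts 108 mm apart; the bar's axis is 40 mm in front of the wooden front. To be taken from above.
- jam_jar: Orange jam jar, 80 mm across, 110 mm high, loose; origin under its centre. Leave alone.
- mug: Blue mug, 80 mm across, 90 mm high, loose; origin under its centre. Leave alone.
- grapefruit: Half grapefruit, cut side up, 96 mm across, 40 mm high, loose; origin under its centre. Leave alone.
- butter: Pale block of butter 70 x 50 x 35 mm on the bamboo board, loose; origin under its centre. Leave alone.

How it is judged:
By the outcome, as a careful person would: the job done as asked, in the order asked, and still so for the second after the job is handed in, with the robot touching nothing.
It also fails if it takes over 72 s, if anything falls off the work surface, if the arm or the gripper's body presses on something with over 40 N, if the wrist force passes 120 N, or if a joint passes its speed limit or range.

## Robot

A 6-joint arm with a two-finger parallel gripper is mounted at the origin on the work surface. World frame = base frame: x ahead of the robot, y to its left, z up, the work surface at z = 0. Lengths are in m, angles in rad, forces in N, time in s.
With the tool pointing down it reaches from about 0.3 to 1 m from the base axis. Payload 5.1 kg.
Tool frame: the origin (TCP) lies on the mounting face of the last link; the fingertips stand 190 mm ahead of it and the grasp point (between the pads) lies 171 mm ahead of it (arm.grip_point_offset is the distance from the TCP to the grasp point, in m); z points along the fingers, y is the line along which they close (so a half turn about z gives the same grasp; the last joint's range is limited). The gripper opens to 95 mm and grips with 3 to 60 N. Pads are 20 mm wide; open, the fingers measure 119 mm over their backs; the gripper's body (75 mm by 180 mm) begins 59 mm behind the grasp point.
Start: joints at [1.021, 0.124, 1.65, -0, 1.367, -0.083], TCP at [0.293, 0.58, 0.405] pointing down, gripper open.
Joint ranges: [-2.61, 2.61], [-1.02, 2.33], [0.03, 2.71], [-1.35, 4.49], [0.32, 2.68], [-2.91, 2.91]. Speed limits (rad/s): [2.57, 2.57, 3.14, 3.14, 3.14, 3.14].

## Interface

Orientations are given as a rotation vector (axis times angle).
In Python, from workcell import arm gives the robot as it stands.
- The arm moves only by the tool apply_moves, never from a script. Its arguments are lists of equal length, an entry for each row: "linear": the shift along the tool's x, y, z in mm, a list of three; "dr": the turn, a rotation vector about the tool's x, y, z in rad, a list of three; "claw": the finger opening in mm, from 0 to 95.1. A call has exactly 8 rows; each row shifts and turns the commanded pose from where the row before left it, along the tool's axes as they then stand; what a row does not reach is not made up. A row lasts 1/10 s, in which the tool goes at most 50 mm and 8.59 degrees, less where a joint would pass 70% of its speed; a pose out of reach is approached as far as the arm can. A call with a gripper value outside its range is refused whole. The fingers move at their own pace and stop on an object; "force" is the grip in N (left out, the last holds). Time passes only in rows, so rows that do not move let the fingers close, or fill a call up. It gives the time, the measured TCP pose, the force, the opening and the grip force at its end, in the units of the state.
- arm.state(): the state, without advancing time (a new reading comes with each control period).
- arm.grab_frame(name): name is "side" or "top"; returns a dict with "frame" (420x560x3 uint8, red, green, blue), "fx", "fy", "cx", "cy" (pixels), "distortion" ([k1, k2, p1, p2, k3] as OpenCV has them; the pictures are not rectified), "eye" and "rotation" of the camera in the world. Camera axes: x right, y down, z forward; pixel columns grow to the right and rows downward; lengths in m; the calibration is good to about 2 mm. A picture is of the moment at which its call begins. There is no depth.
- arm.sign_off(): hands the job in; it is judged then, once.
The state is a dict: "time_s": time; "qpos": joint angles; "joint_velocities": joint speeds; "effort": joint torques, N m; "tool_pos": TCP position; "orientation": TCP orientation; "contact_force": force on the tool from outside, world axes, zero at the start; "ft_torque": the same for the moment, N m; "width": opening from 0.0 (shut) to 1.0 (fully open); "grip_force": force on a finger pad.
Only numpy, scipy, OpenCV 4.12 (cv2) and the standard library are available. Lean on these libraries where they do the work, as an engineer would, in place of code of your own. Each camera call takes 0.05 s, during which the arm holds its last target. There are 200 camera calls.

## Working session

There is one attempt and no reset: what is moved stays moved. The work goes in short steps, Python scripts to look and compute and a tool call to move; the robot and the scene stay as the last step left them, time stands still between calls to the robot, and variables do not carry over. Pictures are saved under pics/ and viewed, at most 11 in all, crops included, and the job is handed in when it is done.

Besides the shell and the picture viewer there is one more tool, called after ">>>" as a command line: name --argument value ..., lists and objects as JSON in quotes. apply_moves: Moves the arm, as the interface text tells. Its arguments: {"type":"object","properties":{"linear":{"type":"array"},"dr":{"type":"array"},"claw":{"type":"array"},"force":{"type":"number"}},"required":["linear","dr","claw"]}

```bash
mkdir -p pics; ls; python3 - <<'E'
from workcell import arm
import cv2
for n in("side","top"):
    f=arm.grab_frame(n); cv2.imwrite(f"pics/{n}0.png",f["frame"][:,:,::-1]); print(n,{k:v for k,v in f.items() if k!="frame"})
print(arm.state(),arm.grip_point_offset)
E
```

```text
pics
side {'fx': 431.58959673648076, 'fy': 431.58959673648076, 'cx': 282.96095679343097, 'cy': 204.63959979418695, 'distortion': array([-0.10577651,  0.        ,  0.        ,  0.        ,  0.        ]), 'eye': array([-0.02191327, -0.67557993,  0.79006615]), 'rotation': array([-2.10880737,  0.82966356, -0.37317159])}
top {'fx': 480.7156029308961, 'fy': 480.7156029308961, 'cx': 279.1711626575637, 'cy': 208.53573412371495, 'distortion': array([-0.17052694,  0.        ,  0.        ,  0.        ,  0.        ]), 'eye': array([ 0.36743582, -0.03649055,  1.13542901]), 'rotation': array([-2.14173154,  2.11329844, -0.18979053])}
{'time_s': 0.1, 'qpos': array([ 1.02138406e+00,  1.24418787e-01,  1.65150024e+00, -3.62786772e-05,
        1.36747390e+00, -8.26003635e-02]), 'joint_velocities': array([-0.00256863, -0.00370804, -0.00343398, -0.00274509,  0.00042115,
        0.00034751]), 'effort': array([ 7.08620719e-04, -4.18881083e+01, -3.61097145e+01,  7.76994671e-02,
        4.61444969e-02, -4.01428224e-05]), 'tool_pos': array([0.29244275, 0.58025443, 0.40364529]), 'orientation': array([-7.26493567e-01, -3.05589616e+00,  2.70473036e-03]), 'contact_force': array([0.54779671, 0.32984332, 0.51526344]), 'ft_torque': array([ 0.01206688, -0.02503513, -0.0077466 ]), 'grip_force': 0.0, 'width': 1.002516566039665} 0.1713
```

View pics/top0.png

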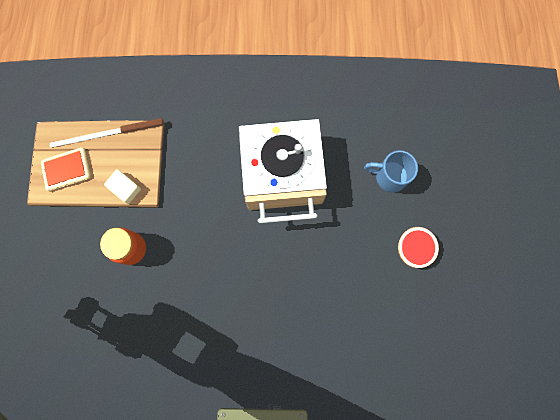

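View pics/side0.png

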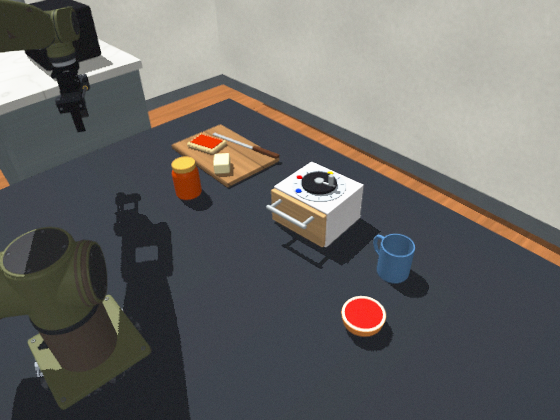

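The top view shows the box near pixel (282,157), with red at (254,162), blue at (274,182), yellow at (276,130), the grip near (298,147) and the bar from (262,219) to (315,215). The side view agrees, and the way to the box is clear.

```bash
cat > h.py <<'E'
from workcell import arm
import cv2, numpy as np
from scipy.spatial.transform import Rotation as R
def ray(f,uv,z):
    K=np.array([[f["fx"],0,f["cx"]],[0,f["fy"],f["cy"]],[0,0,1]])
    p=cv2.undistortPoints(np.array([[uv]],float),K,np.array(f["distortion"]))[0,0]
    d=R.from_rotvec(f["rotation"]).apply([p[0],p[1],1]); e=np.array(f["eye"])
    return e+d*(z-e[2])/d[2]
def blobs(f,lo,hi,box,mina=8):
    h=cv2.cvtColor(f["frame"],cv2.COLOR_RGB2HSV); m=cv2.inRange(h,np.array(lo),np.array(hi))
    k=np.zeros_like(m); x0,y0,x1,y1=box; k[y0:y1,x0:x1]=m[y0:y1,x0:x1]
    n,_,s,c=cv2.connectedComponentsWithStats(k)
    return [(c[i],s[i,4]) for i in range(1,n) if s[i,4]>=mina]
E
python3 - <<'E'
from h import *
for n,box in(("top",(235,110,335,230)),("side",(260,160,370,240))):
    f=arm.grab_frame(n)
    for c,lo,hi in(("red",(0,150,120),(6,255,255)),("blue",(110,150,100),(130,255,255)),("yel",(22,150,150),(35,255,255))):
        for b,a in blobs(f,lo,hi,box): print(n,c,b,a,ray(f,b,.12).round(4))
    for b,a in blobs(f,(0,0,0),(179,255,45),box,150): print(n,'blk',b,a,ray(f,b,.129).round(4))
    for b,a in blobs(f,(0,0,140),(179,40,255),box,15): print(n,'wht',b,a,ray(f,b,.129).round(4))
    x0,y0,x1,y1=(235,112,335,232) if n=="top" else (260,160,370,240)
    cv2.imwrite(f"pics/{n}c.png",cv2.resize(f["frame"][y0:y1,x0:x1,::-1],None,fx=5 if n=="top" else 6,fy=5 if n=="top" else 6,interpolation=cv2.INTER_NEAREST))
E
```

```text
top red [254.32432432 162.        ] 37 [0.6536 0.0213 0.12  ]
top blue [273.58974359 182.        ] 39 [ 0.6091 -0.0216  0.12  ]
top wht [281.8825 157.1975] 4400 [ 0.6627 -0.0389  0.129 ]
top wht [286.63452915 214.35874439] 446 [ 0.5368 -0.0505  0.129 ]
side red [299.         176.84615385] 13 [0.6523 0.0212 0.12  ]
side blue [298.  190.5] 16 [ 0.6069 -0.022   0.12  ]
side yel [330.  172.5] 10 [ 0.7283 -0.0232  0.12  ]
side blk [357.0141844 231.4964539] 423 [ 0.5862 -0.238   0.129 ]
side wht [327.93258427 198.30699529] 2759 [ 0.6296 -0.1068  0.129 ]
side wht [320.34 180.56] 50 [ 0.6718 -0.04    0.129 ]
side wht [287.87391304 214.83913043] 230 [ 0.5129 -0.0847  0.129 ]
```

View pics/topc.png

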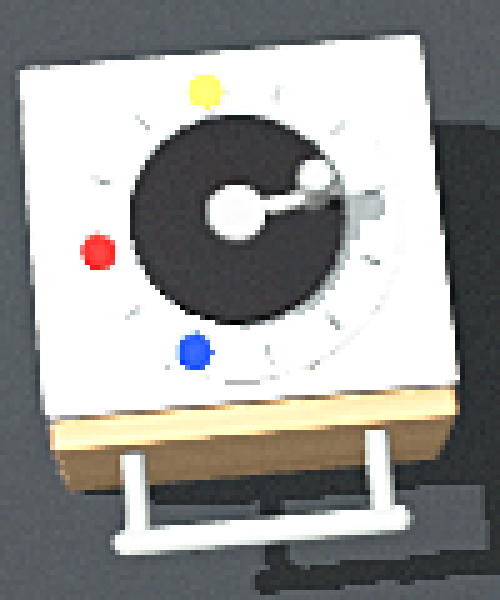

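View pics/sidec.png

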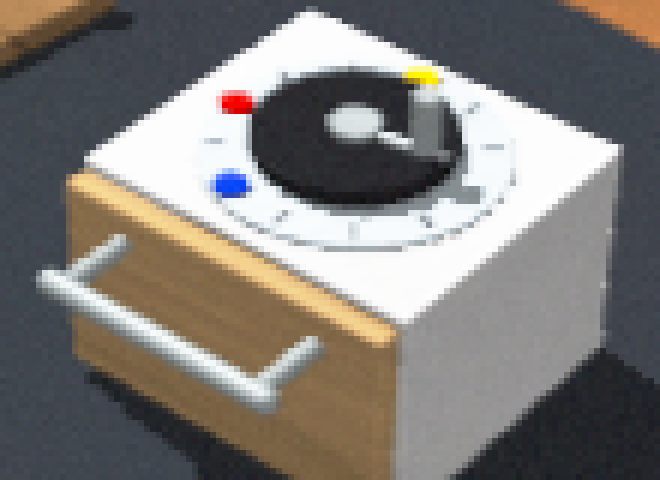

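The crops show the grip top at crop pixel (315,173) in the top view and the hub at (236,212). The bar ends are at (115,542) and (408,517), yellow is at (206,92), and the pointer aims to the right (world -y).

```bash
python3 - <<'E'
from h import *
f=arm.grab_frame("top"); g=arm.grab_frame("side")
T=lambda u,v,z: ray(f,(235+u/5-.5*.8,112+v/5-.4),z)
S=lambda u,v,z: ray(g,(260+u/6-.4,160+v/6-.4),z)
r=(T(98,252,.12)+np.array([.6523,.0212,.12]))/2; b=np.array([.608,-.0218,.12]); y=(T(206,92,.12)+np.array([.7283,-.0232,.12]))/2
print('dots',r,b,y)
A=np.array([2*(b-r)[:2],2*(y-r)[:2]]); c=np.linalg.solve(A,[b[:2]@b[:2]-r[:2]@r[:2],y[:2]@y[:2]-r[:2]@r[:2]])
print('circ',c,np.linalg.norm(r[:2]-c))
q=[T(*p,.115) for p in((20,70),(422,38),(458,385),(45,415))]; print('quad',np.array(q)[:,:2],np.mean(q,0))
print('hub',T(236,212,.131),S(353,122,.131))
gt=T(315,173,.159); gs=S(427,92,.159); print('grip',gt,gs)
e=[T(117,542,.092),T(406,517,.092)]; print('bar',e,np.mean(e,0)); e2=[S(45,280,.092),S(265,392,.092)];print(e2,np.mean(e2,0))
for n,p in(('r',r),('b',b),('y',y),('grip',(gt+gs)/2)): d=p[:2]-c; print(n,np.degrees(np.arctan2(d[1],d[0])),np.linalg.norm(d))
d=e[0]-e[1]; print('box yaw',np.degrees(np.arctan2(d[1],d[0]))-90)
E
```

```text
dots [0.65295094 0.02136934 0.12      ] [ 0.608  -0.0218  0.12  ] [ 0.72817706 -0.02392494  0.12      ]
circ [ 0.66780174 -0.03908206] 0.062248834409750486
quad [[ 0.73935846  0.05893799]
 [ 0.75704549 -0.12133077]
 [ 0.59720538 -0.13631129]
 [ 0.58142228  0.04312306]] [ 0.6687579  -0.03889525  0.115     ]
hub [ 0.66929612 -0.03863208  0.131     ] [ 0.66818788 -0.03644052  0.131     ]
grip [ 0.67860168 -0.07186381  0.159     ] [ 0.67787556 -0.07010934  0.159     ]
bar [array([0.52965679, 0.01172135, 0.092     ]), array([ 0.54248776, -0.11531593,  0.092     ])] [ 0.53607227 -0.05179729  0.092     ]
[array([0.52758466, 0.01142613, 0.092     ]), array([ 0.54455222, -0.10721436,  0.092     ])] [ 0.53606844 -0.04789412  0.092     ]
r 103.8022448272137 0.062248834409750486
b 163.8812755379659 0.06224883440975094
y 14.092759431307845 0.062248834409750646
grip -71.88559444961305 0.033568238130882944
box yaw 5.7674072536270415
```

```bash
cat >> h.py <<'E'
C=np.array([.6678,-.0388])
def pose():
    s=arm.state(); Q=R.from_rotvec(s["orientation"]); return s,np.array(s["tool_pos"]),Q
def plan(pts,dz=None,start=None):
    """world TCP points (mm-rows in tool axes); dz: tool-z turn per row"""
    s,p,Q=pose(); p=p if start is None else start; out=[]
    for i,t in enumerate(pts):
        v=Q.inv().apply(np.array(t)-p)*1000; out.append([float(x) for x in v.round(1)]); p=np.array(t)
        if dz: Q=Q*R.from_rotvec([0,0,dz[i]])
    print(out)
def where():
    s,p,Q=pose(); g=p+Q.apply([0,0,.1713]); d=g[:2]-C
    y=Q.apply([0,1,0]); z=Q.apply([0,0,1])
    print("t",round(s["time_s"],2),"tcp",p.round(4),"grip",g.round(4),"ang",np.degrees(np.arctan2(d[1],d[0])).round(1),"r",(1000*np.linalg.norm(d)).round(1),"yaw",np.degrees(np.arctan2(y[1],y[0])).round(1),"z",z.round(3),"F",np.round(s["contact_force"],1),"w",round(s["width"]*95.1,1),s["grip_force"])
E
python3 - <<'E'
from h import *
where(); s,p,Q=pose(); t=np.array([.678,-.071,.400])
plan([p+(t-p)*k/17 for k in range(1,9)],[.144]*7+[0])
E
```

```text
t 0.3 tcp [0.2925 0.5804 0.4043] grip [0.2924 0.5803 0.233 ] ang 121.2 r 724.0 yaw 63.3 z [-0.    -0.001 -1.   ] F [ 0.1 -0.4  0.5] w 95.3 0.0
[[-37.5, -24.0, 0.3], [-40.6, -18.4, 0.3], [-42.8, -12.4, 0.3], [-44.1, -6.1, 0.3], [-44.5, 0.3, 0.3], [-44.0, 6.7, 0.3], [-42.6, 12.9, 0.3], [-40.3, 18.9, 0.3]]
```

>>> apply_moves --linear '[[-37.5, -24, 0.3], [-40.6, -18.4, 0.3], [-42.8, -12.4, 0.3], [-44.1, -6.1, 0.3], [-44.5, 0.3, 0.3], [-44, 6.7, 0.3], [-42.6, 12.9, 0.3], [-40.3, 18.9, 0.3]]' --dr '[[0, 0, 0.144], [0, 0, 0.144], [0, 0, 0.144], [0, 0, 0.144], [0, 0, 0.144], [0, 0, 0.144], [0, 0, 0.144], [0, 0, 0]]' --claw '[45, 45, 45, 45, 45, 45, 45, 45]' --force 20

```text
time_s: 1.1
tool_pos: [0.4745, 0.2722, 0.4026]
orientation: [2.115, 2.323, 0.001]
contact_force: [0.9, -0.7, 0.4]
width: 0.478
grip_force: 0.0
```

```bash
python3 - <<'E'
from h import *
where(); s,p,Q=pose(); t=np.array([.678,-.071,.400])
plan([p+(t-p)*k/8 for k in range(1,9)])
E
```

```text
t 1.1 tcp [0.4745 0.2722 0.4026] grip [0.4746 0.2723 0.2313] ang 121.8 r 366.2 yaw 5.4 z [ 0.001  0.    -1.   ] F [ 0.9 -0.7  0.4] w 45.5 0.0
[[-45.1, 21.3, 0.3], [-45.1, 21.3, 0.3], [-45.1, 21.3, 0.3], [-45.1, 21.3, 0.3], [-45.1, 21.3, 0.3], [-45.1, 21.3, 0.3], [-45.1, 21.3, 0.3], [-45.1, 21.3, 0.3]]
```

>>> apply_moves --linear '[[-45, 21.3, 0.3], [-45, 21.3, 0.3], [-45, 21.3, 0.3], [-45, 21.3, 0.3], [-45, 21.3, 0.3], [-45, 21.3, 0.3], [-43, 20, 0.3], [0, 0, 0]]' --dr '[[0, 0, 0], [0, 0, 0], [0, 0, 0], [0, 0, 0], [0, 0, 0], [0, 0, 0], [0, 0, 0], [0, 0, 0]]' --claw '[45, 45, 45, 45, 45, 45, 45, 45]'

```text
time_s: 1.9
tool_pos: [0.6528, -0.0281, 0.3997]
orientation: [2.118, 2.319, -0.001]
contact_force: [0.1, 0.4, 0.3]
width: 0.473
grip_force: 0.0
```

```bash
python3 - <<'E'
from h import *
where(); s,p,Q=pose(); t=np.array([.678,-.071,.326])
plan([t])
E
```

```text
t 1.9 tcp [ 0.6528 -0.0281  0.3997] grip [ 0.6529 -0.0284  0.2284] ang 145.1 r 18.2 yaw 5.2 z [ 0.    -0.001 -1.   ] F [0.1 0.4 0.3] w 45.0 0.0
[[-44.9, 21.2, 73.8]]
```

>>> apply_moves --linear '[[-22.5, 10.6, 0], [-22.4, 10.6, 0], [0, 0, 0], [0, 0, 20], [0, 0, 20], [0, 0, 20], [0, 0, 13], [0, 0, 0]]' --dr '[[0, 0, 0], [0, 0, 0], [0, 0, 0], [0, 0, 0], [0, 0, 0], [0, 0, 0], [0, 0, 0], [0, 0, 0]]' --claw '[45, 45, 45, 45, 45, 45, 45, 45]'

```text
time_s: 2.7
tool_pos: [0.6755, -0.0651, 0.3245]
orientation: [-2.108, -2.323, 0.004]
contact_force: [0.2, 0.4, -0.0]
width: 0.47
grip_force: 0.0
```

```bash
python3 - <<'E'
from h import *
where(); s,p,Q=pose(); t=np.array([.678,-.071,.326])
plan([t])
f=arm.grab_frame("side")
cv2.imwrite("pics/s3.png",cv2.resize(f["frame"][110:240,250:390,::-1],None,fx=4,fy=4))
E
```

```text
t 2.7 tcp [ 0.6755 -0.0651  0.3245] grip [ 0.6747 -0.0649  0.1532] ang -75.2 r 27.0 yaw 5.5 z [-0.005  0.001 -1.   ] F [ 0.2  0.4 -0. ] w 44.7 0.0
[[-6.1, 1.9, -1.5]]
```

View pics/s3.png

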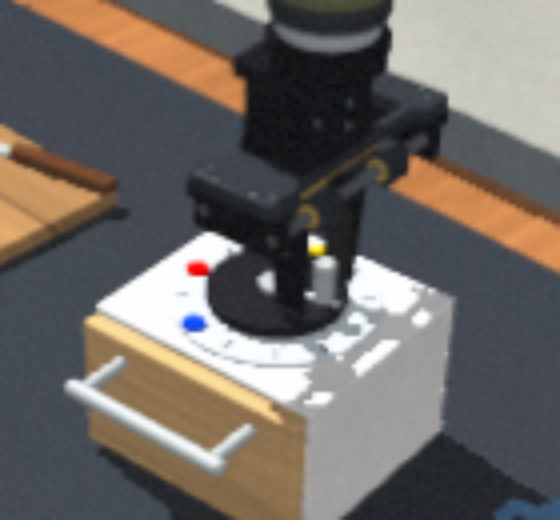

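The view shows the open fingers either side of the pin at about (325,280), clear of the disc. The pin is some 6 mm off centre, towards -y.

>>> apply_moves --linear '[[-3, 1, -1], [-3.1, 0.9, -0.5], [0, 0, 0], [0, 0, 0], [0, 0, 0], [0, 0, 0], [0, 0, 0], [0, 0, 0]]' --dr '[[0, 0, 0], [0, 0, 0], [0, 0, 0], [0, 0, 0], [0, 0, 0], [0, 0, 0], [0, 0, 0], [0, 0, 0]]' --claw '[45, 45, 45, 10, 8, 8, 8, 8]' --force 20

```text
time_s: 3.55
tool_pos: [0.6789, -0.072, 0.3287]
orientation: [-2.112, -2.325, 0.001]
contact_force: [-1.2, 0.6, 0.0]
width: 0.13
grip_force: 20.0
```

```bash
cat >> h.py <<'E'
def turn(step,n=8,rows=8,r=35,z=.326):
    """rows from present angle, step deg each (n turning)"""
    s,p,Q=pose(); off=Q.apply([0,0,.1713]); g=p+off; d=g[:2]-C; a=np.arctan2(d[1],d[0])
    pts=[]
    for i in range(1,n+1):
        b=a+np.radians(step)*i; pts.append([C[0]+r/1000*np.cos(b)-off[0],C[1]+r/1000*np.sin(b)-off[1],z])
    plan(pts)
E
python3 -c "
from h import *
where(); turn(-18)"
```

```text
t 3.55 tcp [ 0.6789 -0.072   0.3287] grip [ 0.6788 -0.072   0.1574] ang -71.7 r 34.9 yaw 5.5 z [-0.001  0.    -1.   ] F [-1.2  0.6  0. ] w 12.3 20.003771781921387
[[-0.8, -10.9, 2.7], [2.7, -10.6, 0.0], [5.8, -9.3, 0.0], [8.4, -7.0, 0.0], [10.2, -4.1, 0.0], [10.9, -0.7, 0.0], [10.6, 2.7, -0.0], [9.3, 5.8, -0.0]]
```

>>> apply_moves --linear '[[-0.8, -10.9, 0], [2.7, -10.6, 0], [5.8, -9.3, 0], [8.4, -7, 0], [10.2, -4.1, 0], [10.9, -0.7, 0], [10.6, 2.7, 0], [9.3, 5.8, 0]]' --dr '[[0, 0, 0], [0, 0, 0], [0, 0, 0], [0, 0, 0], [0, 0, 0], [0, 0, 0], [0, 0, 0], [0, 0, 0]]' --claw '[8, 8, 8, 8, 8, 8, 8, 8]'

```text
time_s: 4.35
tool_pos: [0.6385, -0.019, 0.3287]
orientation: [2.11, 2.324, -0.006]
contact_force: [1.7, -8.1, -1.0]
width: 0.127
grip_force: 20.0
```

```bash
python3 -c "
from h import *
where(); turn(-20,z=.328)"
```

```text
t 4.35 tcp [ 0.6385 -0.019   0.3287] grip [ 0.6384 -0.0198  0.1574] ang 147.2 r 35.0 yaw 5.5 z [-0.001 -0.005 -1.   ] F [ 1.7 -8.1 -1. ] w 12.1 19.998957216739655
[[8.1, 9.1, 0.7], [4.5, 11.3, -0.0], [0.3, 12.2, -0.0], [-3.8, 11.5, 0.0], [-7.5, 9.5, 0.0], [-10.3, 6.4, 0.0], [-11.9, 2.5, 0.0], [-12.0, -1.8, 0.1]]
```

>>> apply_moves --linear '[[8.1, 9.1, 0], [4.5, 11.3, 0], [0.3, 12.2, 0], [-3.8, 11.5, 0], [-7.5, 9.5, 0], [-10.3, 6.4, 0], [-11.9, 2.5, 0], [-12, -1.8, 0]]' --dr '[[0, 0, 0], [0, 0, 0], [0, 0, 0], [0, 0, 0], [0, 0, 0], [0, 0, 0], [0, 0, 0], [0, 0, 0]]' --claw '[8, 8, 8, 8, 8, 8, 8, 8]'

```text
time_s: 5.15
tool_pos: [0.703, -0.044, 0.3287]
orientation: [-2.11, -2.323, -0.005]
contact_force: [-1.4, 7.2, 0.7]
width: 0.131
grip_force: 20.0
```

```bash
python3 -c "
from h import *
where(); turn(-20,z=.328)"
```

```text
t 5.15 tcp [ 0.703  -0.044   0.3287] grip [ 0.7029 -0.0432  0.1574] ang -7.2 r 35.4 yaw 5.5 z [-0.     0.004 -1.   ] F [-1.4  7.2  0.7] w 12.5 20.000041723251343
[[-11.1, -5.1, 0.6], [-8.9, -8.2, -0.0], [-5.6, -10.8, -0.0], [-1.5, -12.1, -0.0], [2.7, -11.9, 0.0], [6.6, -10.2, 0.0], [9.7, -7.4, 0.0], [11.6, -3.6, 0.1]]
```

>>> apply_moves --linear '[[-11.1, -5.1, 0], [-8.9, -8.2, 0], [-5.6, -10.8, 0], [-1.5, -12.1, 0], [2.7, -11.9, 0], [6.6, -10.2, 0], [9.7, -7.4, 0], [11.6, -3.6, 0]]' --dr '[[0, 0, 0], [0, 0, 0], [0, 0, 0], [0, 0, 0], [0, 0, 0], [0, 0, 0], [0, 0, 0], [0, 0, 0]]' --claw '[8, 8, 8, 8, 8, 8, 8, 8]'

```text
time_s: 5.95
tool_pos: [0.6339, -0.0492, 0.3287]
orientation: [2.108, 2.32, 0.001]
contact_force: [8.0, -4.9, -6.3]
width: 0.131
grip_force: 20.0
```

```bash
python3 -c "
from h import *
where(); turn(-14,n=6,z=.328)"
```

```text
t 5.95 tcp [ 0.6339 -0.0492  0.3287] grip [ 0.6348 -0.0498  0.1574] ang -161.5 r 34.8 yaw 5.5 z [ 0.006 -0.004 -1.   ] F [ 8.  -4.9 -6.3] w 12.5 19.998727440834045
[[8.4, -1.1, 0.7], [8.4, 1.2, -0.0], [7.9, 3.2, -0.0], [6.9, 5.0, -0.0], [5.5, 6.5, 0.0], [3.7, 7.7, 0.0]]
```

>>> apply_moves --linear '[[8.4, -1.1, 0], [8.4, 1.2, 0], [7.9, 3.2, 0], [6.9, 5, 0], [5.5, 6.5, 0], [3.7, 7.7, 0], [0, 0, 0], [0, 0, 0]]' --dr '[[0, 0, 0], [0, 0, 0], [0, 0, 0], [0, 0, 0], [0, 0, 0], [0, 0, 0], [0, 0, 0], [0, 0, 0]]' --claw '[8, 8, 8, 8, 8, 8, 8, 8]'

```text
time_s: 6.75
tool_pos: [0.6522, -0.0066, 0.3287]
orientation: [2.111, 2.323, -0.003]
contact_force: [2.5, -5.3, -0.6]
width: 0.132
grip_force: 20.0
```

```bash
python3 -c "
from h import *
where(); turn(-3,n=3,z=.328)"
```

```text
t 6.75 tcp [ 0.6522 -0.0066  0.3287] grip [ 0.6523 -0.0072  0.1574] ang 116.1 r 35.2 yaw 5.5 z [ 0.001 -0.003 -1.   ] F [ 2.5 -5.3 -0.6] w 12.5 19.999460577964783
[[0.4, 1.8, 0.7], [0.5, 1.8, -0.0], [0.4, 1.8, -0.0]]
```

>>> apply_moves --linear '[[0.4, 1.8, 0], [0.5, 1.8, 0], [0.6, 1.8, 0], [0.7, 1.7, 0], [0, 0, 0], [0, 0, 0], [0, 0, 0], [0, 0, 0]]' --dr '[[0, 0, 0], [0, 0, 0], [0, 0, 0], [0, 0, 0], [0, 0, 0], [0, 0, 0], [0, 0, 0], [0, 0, 0]]' --claw '[8, 8, 8, 8, 8, 8, 8, 8]'

```text
time_s: 7.55
tool_pos: [0.6583, -0.0042, 0.3286]
orientation: [2.112, 2.325, -0.008]
contact_force: [-3.3, -6.7, 0.1]
width: 0.128
grip_force: 20.0
```

```bash
python3 -c "
from h import *
where(); turn(-2,n=3,z=.328)
f=arm.grab_frame('side')
cv2.imwrite('pics/s4.png',cv2.resize(f['frame'][110:240,250:390,::-1],None,fx=5,fy=4))"
```

```text
t 7.55 tcp [ 0.6583 -0.0042  0.3286] grip [ 0.6578 -0.0049  0.1573] ang 106.4 r 35.3 yaw 5.5 z [-0.003 -0.004 -1.   ] F [-3.3 -6.7  0.1] w 12.2 19.999922811985016
[[-0.1, 1.3, 0.6], [0.2, 1.2, -0.0], [0.1, 1.2, -0.0]]
```

View pics/s4.png

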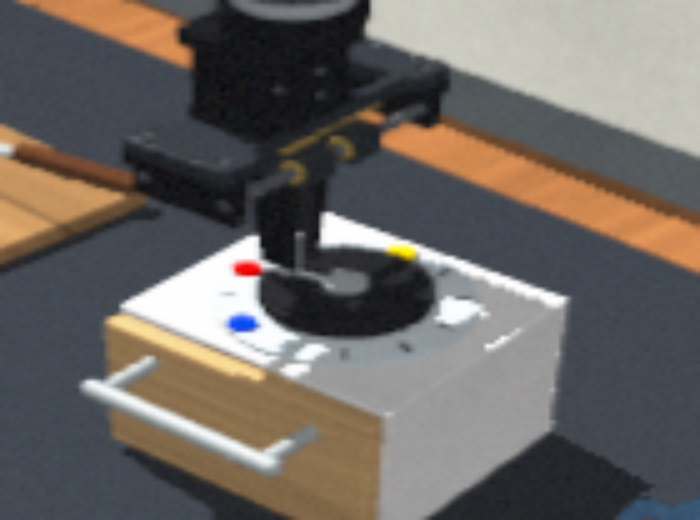

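The pointer runs from the hub (347,283) towards the red dot (247,268), so it stops at red. Now I turn anticlockwise, +417° in all.

```bash
python3 -c "
from h import *
turn(20,z=.3286)"
```

```text
[[-4.7, -11.3, 0.1], [-8.0, -9.2, 0.1], [-10.6, -5.9, 0.1], [-12.0, -1.9, 0.1], [-11.9, 2.3, 0.0], [-10.4, 6.2, 0.0], [-7.7, 9.4, 0.0], [-4.0, 11.5, -0.0]]
```

>>> apply_moves --linear '[[-4.7, -11.3, 0], [-8, -9.2, 0], [-10.6, -5.9, 0], [-12, -1.9, 0], [-11.9, 2.3, 0], [-10.4, 6.2, 0], [-7.7, 9.4, 0], [-4, 11.5, 0]]' --dr '[[0, 0, 0], [0, 0, 0], [0, 0, 0], [0, 0, 0], [0, 0, 0], [0, 0, 0], [0, 0, 0], [0, 0, 0]]' --claw '[8, 8, 8, 8, 8, 8, 8, 8]'

```text
time_s: 8.4
tool_pos: [0.6664, -0.0733, 0.3286]
orientation: [-2.112, -2.323, 0.007]
contact_force: [-5.2, 1.1, 2.6]
width: 0.127
grip_force: 20.0
```

```bash
python3 -c "
from h import *
where();turn(20,z=.3286)"
```

```text
t 8.4 tcp [ 0.6664 -0.0733  0.3286] grip [ 0.6656 -0.0736  0.1573] ang -93.6 r 34.8 yaw 5.4 z [-0.005 -0.001 -1.   ] F [-5.2  1.1  2.6] w 12.1 20.001077950000763
[[0.0, 12.1, -0.1], [4.3, 11.4, -0.1], [8.0, 9.2, -0.1], [10.6, 5.9, -0.0], [12.0, 1.9, -0.0], [11.9, -2.3, -0.0], [10.4, -6.3, 0.0], [7.7, -9.4, 0.0]]
```

>>> apply_moves --linear '[[0, 12.1, 0], [4.3, 11.4, 0], [8, 9.2, 0], [10.6, 5.9, 0], [12, 1.9, 0], [11.9, -2.3, 0], [10.4, -6.3, 0], [7.7, -9.4, 0]]' --dr '[[0, 0, 0], [0, 0, 0], [0, 0, 0], [0, 0, 0], [0, 0, 0], [0, 0, 0], [0, 0, 0], [0, 0, 0]]' --claw '[8, 8, 8, 8, 8, 8, 8, 8]'

```text
time_s: 9.2
tool_pos: [0.6839, -0.0059, 0.3287]
orientation: [2.106, 2.321, -0.005]
contact_force: [1.0, -12.6, -2.4]
width: 0.131
grip_force: 20.0
```

```bash
python3 -c "
from h import *
where();turn(14,n=6,z=.3286)"
```

```text
t 9.2 tcp [ 0.6839 -0.0059  0.3287] grip [ 0.6845 -0.0072  0.1574] ang 62.1 r 35.8 yaw 5.6 z [ 0.004 -0.008 -1.   ] F [  1.  -12.6  -2.4] w 12.5 19.999702870845795
[[3.2, -8.1, 0.0], [1.8, -8.3, -0.0], [-0.2, -8.5, -0.0], [-2.3, -8.2, -0.0], [-4.2, -7.4, 0.0], [-5.9, -6.2, 0.0]]
```

>>> apply_moves --linear '[[3.2, -8.1, 0], [1.8, -8.3, 0], [-0.2, -8.5, 0], [-2.3, -8.2, 0], [-4.2, -7.4, 0], [-5.9, -6.2, 0], [0, 0, 0], [0, 0, 0]]' --dr '[[0, 0, 0], [0, 0, 0], [0, 0, 0], [0, 0, 0], [0, 0, 0], [0, 0, 0], [0, 0, 0], [0, 0, 0]]' --claw '[8, 8, 8, 8, 8, 8, 8, 8]'

```text
time_s: 10.0
tool_pos: [0.6387, -0.0171, 0.3287]
orientation: [2.107, 2.321, 0.003]
contact_force: [5.7, -5.9, -4.2]
width: 0.136
grip_force: 20.0
```

```bash
python3 -c "
from h import *
where();turn(3,n=6,z=.3286)"
```

```text
t 10.0 tcp [ 0.6387 -0.0171  0.3287] grip [ 0.6397 -0.0176  0.1574] ang 143.0 r 35.2 yaw 5.5 z [ 0.006 -0.003 -1.   ] F [ 5.7 -5.9 -4.2] w 12.9 20.00027596950531
[[-1.5, -1.1, 0.1], [-1.4, -1.1, -0.0], [-1.5, -1.1, -0.0], [-1.6, -1.0, 0.0], [-1.6, -0.9, 0.0], [-1.6, -0.8, 0.0]]
```

>>> apply_moves --linear '[[-1.5, -1.1, 0], [-1.4, -1.1, 0], [-1.5, -1.1, 0], [-1.6, -1, 0], [-1.6, -0.9, 0], [-1.6, -0.8, 0], [-1.6, -0.7, 0], [0, 0, 0]]' --dr '[[0, 0, 0], [0, 0, 0], [0, 0, 0], [0, 0, 0], [0, 0, 0], [0, 0, 0], [0, 0, 0], [0, 0, 0]]' --claw '[8, 8, 8, 8, 8, 8, 8, 8]'

```text
time_s: 10.8
tool_pos: [0.6334, -0.0273, 0.3287]
orientation: [2.108, 2.322, 0.008]
contact_force: [7.6, 0.7, -5.2]
width: 0.131
grip_force: 20.0
```

```bash
python3 -c "
from h import *
where();turn(2,n=3,z=.3286)
f=arm.grab_frame('side')
cv2.imwrite('pics/s5.png',cv2.resize(f['frame'][110:240,250:390,::-1],None,fx=5,fy=4))"
```

```text
t 10.8 tcp [ 0.6334 -0.0273  0.3287] grip [ 0.6348 -0.0273  0.1574] ang 160.7 r 35.0 yaw 5.5 z [ 0.008  0.    -1.   ] F [ 7.6  0.7 -5.2] w 12.5 19.99994605779648
[[-1.1, -0.5, 0.1], [-1.1, -0.5, -0.0], [-1.1, -0.4, -0.0]]
```

View pics/s5.png

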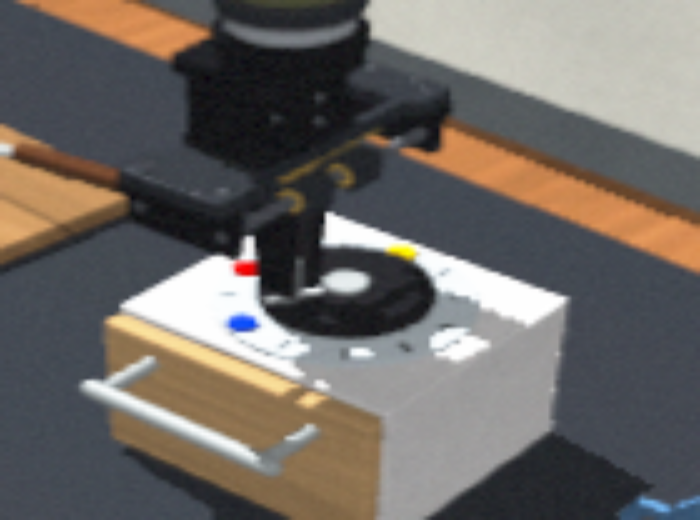

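The pointer runs from the hub (347,283) to (268,302), in line with the blue dot once its lower height is allowed for. Now clockwise, fast at first and then slowly.

```bash
python3 -c "
from h import *
turn(-14,n=7,z=.3286)"
```

```text
[[7.2, 4.5, 0.1], [5.9, 6.1, 0.0], [4.3, 7.4, 0.1], [2.4, 8.2, 0.1], [0.3, 8.5, 0.1], [-1.7, 8.3, 0.1], [-3.7, 7.7, 0.1]]
```

>>> apply_moves --linear '[[7.2, 4.5, 0], [5.9, 6.1, 0], [4.3, 7.4, 0], [2.4, 8.2, 0], [0.3, 8.5, 0], [-1.7, 8.3, 0], [-3.7, 7.7, 0], [0, 0, 0]]' --dr '[[0, 0, 0], [0, 0, 0], [0, 0, 0], [0, 0, 0], [0, 0, 0], [0, 0, 0], [0, 0, 0], [0, 0, 0]]' --claw '[8, 8, 8, 8, 8, 8, 8, 8]'

```text
time_s: 11.65
tool_pos: [0.6819, -0.0071, 0.3287]
orientation: [2.111, 2.326, 0.005]
contact_force: [1.5, 3.0, -1.3]
width: 0.13
grip_force: 20.0
```

```bash
python3 -c "
from h import *
where();turn(-2.5,n=6,z=.3286)"
```

```text
t 11.65 tcp [ 0.6819 -0.0071  0.3287] grip [ 0.6823 -0.0068  0.1574] ang 65.6 r 35.2 yaw 5.6 z [ 0.003  0.002 -1.   ] F [ 1.5  3.  -1.3] w 12.4 20.000348389148712
[[-0.9, 1.2, 0.1], [-0.8, 1.3, 0.0], [-0.9, 1.2, 0.0], [-1.0, 1.2, 0.0], [-1.0, 1.1, 0.0], [-1.1, 1.1, 0.0]]
```

>>> apply_moves --linear '[[-0.9, 1.2, 0], [-0.8, 1.3, 0], [-0.9, 1.2, 0], [-1, 1.2, 0], [-1, 1.1, 0], [-1.1, 1.1, 0], [-1.1, 1, 0], [-1.1, 1, 0]]' --dr '[[0, 0, 0], [0, 0, 0], [0, 0, 0], [0, 0, 0], [0, 0, 0], [0, 0, 0], [0, 0, 0], [0, 0, 0]]' --claw '[8, 8, 8, 8, 8, 8, 8, 8]' --force 12

```text
time_s: 12.45
tool_pos: [0.6907, -0.0133, 0.3287]
orientation: [-2.11, -2.325, -0.007]
contact_force: [1.6, 7.5, -1.0]
width: 0.132
grip_force: 12.0
```

```bash
python3 -c "
from h import *
where();turn(-2.5,n=6,z=.3286)"
```

```text
t 12.45 tcp [ 0.6907 -0.0133  0.3287] grip [ 0.691  -0.0125  0.1574] ang 48.7 r 35.1 yaw 5.6 z [ 0.001  0.005 -1.   ] F [ 1.6  7.5 -1. ] w 12.6 12.000285387039185
[[-1.2, 1.0, 0.1], [-1.2, 1.0, -0.0], [-1.2, 0.9, -0.0], [-1.3, 0.9, -0.0], [-1.3, 0.8, -0.0], [-1.3, 0.7, -0.0]]
```

>>> apply_moves --linear '[[-1.2, 1, 0], [-1.2, 1, 0], [-1.2, 0.9, 0], [-1.3, 0.9, 0], [-1.3, 0.8, 0], [-1.3, 0.7, 0], [0, 0, 0], [0, 0, 0]]' --dr '[[0, 0, 0], [0, 0, 0], [0, 0, 0], [0, 0, 0], [0, 0, 0], [0, 0, 0], [0, 0, 0], [0, 0, 0]]' --claw '[8, 8, 8, 8, 8, 8, 8, 8]'

```text
time_s: 13.25
tool_pos: [0.6971, -0.0208, 0.3287]
orientation: [2.111, 2.326, 0.007]
contact_force: [2.7, 5.5, -1.6]
width: 0.133
grip_force: 12.0
```

```bash
python3 -c "
from h import *
where();turn(-2.5,n=6,z=.3286)"
```

```text
t 13.25 tcp [ 0.6971 -0.0208  0.3287] grip [ 0.6976 -0.0202  0.1574] ang 31.9 r 35.1 yaw 5.5 z [ 0.003  0.003 -1.   ] F [ 2.7  5.5 -1.6] w 12.6 12.000053822994232
[[-1.4, 0.5, 0.1], [-1.4, 0.6, -0.0], [-1.4, 0.5, -0.0], [-1.5, 0.5, -0.0], [-1.5, 0.4, -0.0], [-1.5, 0.3, -0.0]]
```

>>> apply_moves --linear '[[-1.4, 0.5, 0], [-1.4, 0.6, 0], [-1.4, 0.5, 0], [-1.5, 0.5, 0], [-1.5, 0.4, 0], [0, 0, 0], [0, 0, 0], [0, 0, 0]]' --dr '[[0, 0, 0], [0, 0, 0], [0, 0, 0], [0, 0, 0], [0, 0, 0], [0, 0, 0], [0, 0, 0], [0, 0, 0]]' --claw '[8, 8, 8, 8, 8, 8, 8, 8]'

```text
time_s: 14.05
tool_pos: [0.6991, -0.0252, 0.3286]
orientation: [-2.104, -2.32, -0.008]
contact_force: [-4.1, 15.9, 3.5]
width: 0.13
grip_force: 12.0
```

```bash
python3 -c "
from h import *
where();turn(-2.5,n=6,z=.3286)"
```

```text
t 14.05 tcp [ 0.6991 -0.0252  0.3286] grip [ 0.6985 -0.0235  0.1573] ang 26.5 r 34.4 yaw 5.6 z [-0.003  0.01  -1.   ] F [-4.1 15.9  3.5] w 12.3 12.00018122792244
[[-1.2, 1.1, -0.0], [-1.5, 0.5, -0.0], [-1.5, 0.4, -0.0], [-1.5, 0.3, -0.0], [-1.5, 0.3, -0.0], [-1.5, 0.2, -0.0]]
```

The dial has come up solid near 27°, with the force up to 16 N. I check whether the drawer has jumped.

```bash
python3 -c "
from h import *
f=arm.grab_frame('side')
cv2.imwrite('pics/s6.png',cv2.resize(f['frame'][110:250,230:390,::-1],None,fx=4,fy=4))"
```

```text
(no output)
```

View pics/s6.png

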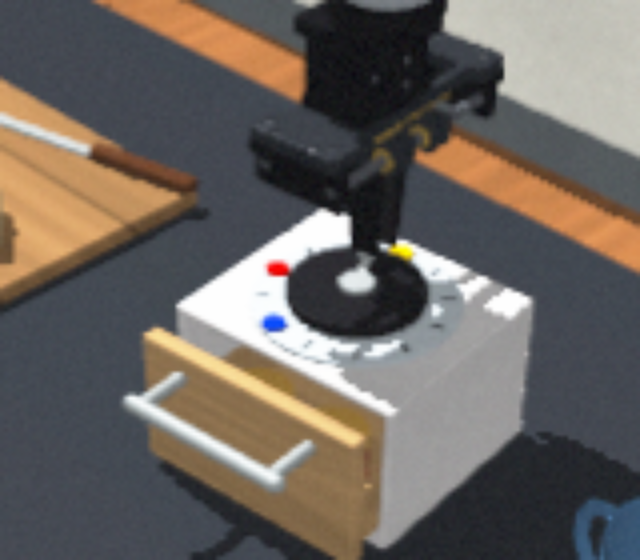

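The drawer has jumped out, with its bar now running from (130,402) to (278,483) in the crop. I ease off, release and lift.

>>> apply_moves --linear '[[2, 0, 0], [2, 0, 0], [0, 0, 0], [0, 0, 0], [0, 0, 0], [0, 0, -15], [0, 0, -25], [0, 0, -30]]' --dr '[[0, 0, 0], [0, 0, 0], [0, 0, 0], [0, 0, 0], [0, 0, 0], [0, 0, 0], [0, 0, 0], [0, 0, 0]]' --claw '[8, 8, 26, 26, 26, 26, 40, 50]'

```text
time_s: 14.9
tool_pos: [0.6992, -0.0259, 0.3993]
orientation: [-2.112, -2.324, 0.002]
contact_force: [1.0, -0.4, 0.7]
width: 0.388
grip_force: 0.0
```

```bash
python3 - <<'E'
from h import *
where()
g=arm.grab_frame("side")
e=[ray(g,p,.092) for p in((262.1,210.3),(299.1,230.5))]; m=np.mean(e,0); print(e,m)
u=R.from_euler('z',5.5,degrees=True).apply([1,0,0]); print('opening mm along box x', 1000*((m-np.array([*C,0]))@u)+120, 'lateral',1000*((m[:2]-C)@np.array([-u[1],u[0]])))
s,p,Q=pose()
t=np.array([m[0],m[1],p[2]])
plan([p+(t-p)*k/6 for k in range(1,7)])
E
```

```text
t 14.9 tcp [ 0.6992 -0.0259  0.3993] grip [ 0.699 -0.026  0.228] ang 22.4 r 33.7 yaw 5.5 z [-0.001 -0.    -1.   ] F [ 1.  -0.4  0.7] w 36.9 0.0
[array([0.50743215, 0.00772531, 0.092     ]), array([ 0.52200125, -0.11404279,  0.092     ])] [ 0.5147167  -0.05315874  0.092     ]
opening mm along box x -33.75475805347898 lateral 0.37974836774951737
[[-1.6, -31.2, -0.3], [-1.6, -31.2, -0.3], [-1.6, -31.2, -0.3], [-1.6, -31.2, -0.3], [-1.6, -31.2, -0.3], [-1.6, -31.2, -0.3]]
```

>>> apply_moves --linear '[[-1.6, -31.2, 0], [-1.6, -31.2, 0], [-1.6, -31.2, 0], [-1.6, -31.2, 0], [-1.6, -31.2, 0], [-1.6, -31.2, 0], [0, 0, 0], [0, 0, 0]]' --dr '[[0, 0, 0], [0, 0, 0], [0, 0, 0], [0, 0, 0], [0, 0, 0], [0, 0, 0], [0, 0, 0], [0, 0, 0]]' --claw '[36, 36, 36, 36, 36, 36, 36, 36]'

```text
time_s: 15.75
tool_pos: [0.5139, -0.0533, 0.4001]
orientation: [2.111, 2.323, 0.002]
contact_force: [0.9, -0.2, -0.1]
width: 0.382
grip_force: 0.0
```

```bash
python3 - <<'E'
from h import *
where()
plan([np.array([.5147,-.0532,.264])])
g=arm.grab_frame("side")
cv2.imwrite('pics/s7.png',cv2.resize(g['frame'][110:250,230:390,::-1],None,fx=4,fy=4))
E
```

```text
t 15.75 tcp [ 0.5139 -0.0533  0.4001] grip [ 0.5144 -0.0534  0.2288] ang -174.6 r 154.1 yaw 5.5 z [ 0.003 -0.001 -1.   ] F [ 0.9 -0.2 -0.1] w 36.3 0.0
[[0.2, 0.4, 136.1]]
```

View pics/s7.png

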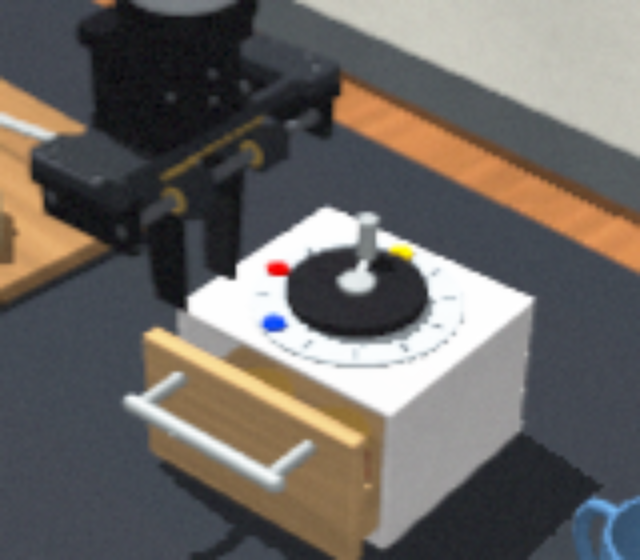

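The fingers hang above the bar, which is unchanged at (130,402)-(278,483). I descend and close on it.

>>> apply_moves --linear '[[0.2, 0.4, 30], [0, 0, 35], [0, 0, 30], [0, 0, 20], [0, 0, 14], [0, 0, 7], [0, 0, 0], [0, 0, 0]]' --dr '[[0, 0, 0], [0, 0, 0], [0, 0, 0], [0, 0, 0], [0, 0, 0], [0, 0, 0], [0, 0, 0], [0, 0, 0]]' --claw '[36, 36, 36, 36, 36, 36, 36, 36]'

```text
time_s: 16.6
tool_pos: [0.515, -0.0529, 0.2638]
orientation: [2.111, 2.324, 0.001]
contact_force: [-0.0, -0.5, -0.4]
width: 0.382
grip_force: 0.0
```

>>> apply_moves --linear '[[0, 0, 0], [0, 0, 0], [0, 0, 0], [0, 0, 0], [0, 0, 0], [0, 0, 0], [0, 0, 0], [0, 0, 0]]' --dr '[[0, 0, 0], [0, 0, 0], [0, 0, 0], [0, 0, 0], [0, 0, 0], [0, 0, 0], [0, 0, 0], [0, 0, 0]]' --claw '[6, 6, 6, 6, 6, 6, 6, 6]' --force 15

```text
time_s: 17.4
tool_pos: [0.5143, -0.0529, 0.2632]
orientation: [-2.112, -2.325, 0.001]
contact_force: [-3.1, -0.8, 4.4]
width: 0.12
grip_force: 15.0
```

>>> apply_moves --linear '[[0, -5, 0], [0, -6, 0], [0, -6, 0], [0, -6, 0], [0, -6, 0], [0, -6, 0], [0, -5, 0], [0, 0, 0]]' --dr '[[0, 0, 0], [0, 0, 0], [0, 0, 0], [0, 0, 0], [0, 0, 0], [0, 0, 0], [0, 0, 0], [0, 0, 0]]' --claw '[6, 6, 6, 6, 6, 6, 6, 6]'

```text
time_s: 18.2
tool_pos: [0.4739, -0.0569, 0.2632]
orientation: [2.112, 2.325, -0.002]
contact_force: [-1.0, -2.0, 6.8]
width: 0.121
grip_force: 15.0
```

>>> apply_moves --linear '[[0, -2, 0], [0, -2, 0], [0, -2, 0], [0, -2, 0], [0, -2, 0], [0, 0, 0], [0, 0, 0], [0, 0, 0]]' --dr '[[0, 0, 0], [0, 0, 0], [0, 0, 0], [0, 0, 0], [0, 0, 0], [0, 0, 0], [0, 0, 0], [0, 0, 0]]' --claw '[6, 6, 6, 6, 6, 6, 6, 6]'

```text
time_s: 19.0
tool_pos: [0.4646, -0.0578, 0.2632]
orientation: [2.112, 2.325, -0.001]
contact_force: [2.7, -2.1, 6.6]
width: 0.121
grip_force: 15.0
```

>>> apply_moves --linear '[[0, -1.5, 0], [0, -1.5, 0], [0, -1.5, 0], [0, -1.5, 0], [0, 0, 0], [0, 0, 0], [0, 0, 0], [0, 0, 0]]' --dr '[[0, 0, 0], [0, 0, 0], [0, 0, 0], [0, 0, 0], [0, 0, 0], [0, 0, 0], [0, 0, 0], [0, 0, 0]]' --claw '[6, 6, 6, 6, 6, 6, 6, 6]'

```text
time_s: 19.8
tool_pos: [0.4592, -0.0584, 0.2632]
orientation: [2.11, 2.323, 0.003]
contact_force: [6.8, -2.5, 1.9]
width: 0.12
grip_force: 15.0
```

>>> apply_moves --linear '[[0, -1.5, 0], [0, -1.5, 0], [0, -1.5, 0], [0, -1.5, 0], [0, 0, 0], [0, 0, 0], [0, 0, 0], [0, 0, 0]]' --dr '[[0, 0, 0], [0, 0, 0], [0, 0, 0], [0, 0, 0], [0, 0, 0], [0, 0, 0], [0, 0, 0], [0, 0, 0]]' --claw '[6, 6, 6, 6, 6, 6, 6, 6]'

```text
time_s: 20.6
tool_pos: [0.4558, -0.0586, 0.2633]
orientation: [2.104, 2.313, 0.021]
contact_force: [30.3, 0.6, -15.6]
width: 0.12
grip_force: 15.0
```

```bash
python3 - <<'E'
from h import *
where()
g=arm.grab_frame("side")
cv2.imwrite('pics/s8.png',cv2.resize(g['frame'][110:250,210:370,::-1],None,fx=4,fy=4))
E
```

```text
t 20.6 tcp [ 0.4558 -0.0586  0.2633] grip [ 0.4592 -0.0586  0.092 ] ang -174.6 r 209.5 yaw 5.4 z [ 0.02  0.   -1.  ] F [ 30.3   0.6 -15.6] w 11.4 14.985542614012957
```

View pics/s8.png

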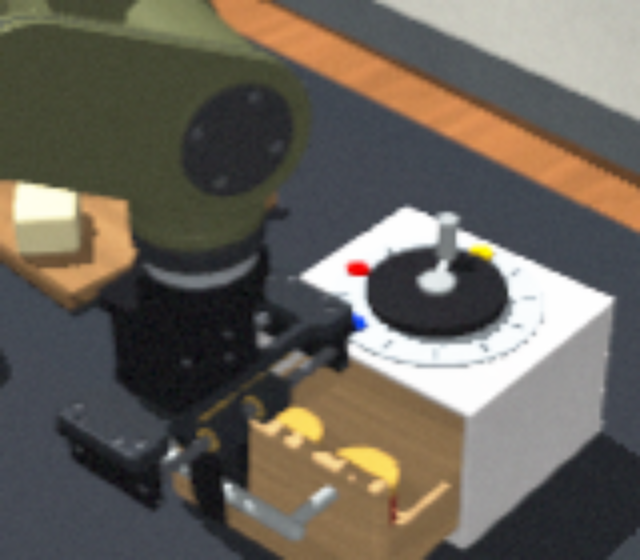

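The drawer stands against its stop, with the force up to 30 N. I relax the pull, let go and rise.

>>> apply_moves --linear '[[0, 1.5, 0], [0, 1.5, 0], [0, 1, 0], [0, 0, 0], [0, 0, 0], [0, 0, 0], [0, 0, 0], [0, 0, 0]]' --dr '[[0, 0, 0], [0, 0, 0], [0, 0, 0], [0, 0, 0], [0, 0, 0], [0, 0, 0], [0, 0, 0], [0, 0, 0]]' --claw '[6, 6, 6, 6, 32, 32, 32, 32]'

```text
time_s: 21.45
tool_pos: [0.4556, -0.0581, 0.2613]
orientation: [-2.11, -2.323, 0.003]
contact_force: [0.0, -0.2, -0.1]
width: 0.331
grip_force: 0.0
```

>>> apply_moves --linear '[[0, 0, -10], [0, 0, -20], [0, 0, -30], [0, 0, -30], [0, 0, -30], [0, 0, -20], [0, 0, 0], [0, 0, 0]]' --dr '[[0, 0, 0], [0, 0, 0], [0, 0, 0], [0, 0, 0], [0, 0, 0], [0, 0, 0], [0, 0, 0], [0, 0, 0]]' --claw '[32, 32, 32, 32, 32, 32, 32, 32]'

```text
time_s: 22.25
tool_pos: [0.4563, -0.0583, 0.4027]
orientation: [2.112, 2.325, 0.0]
contact_force: [0.6, 0.5, -0.1]
width: 0.337
grip_force: 0.0
```

```bash
python3 - <<'E'
from h import *
where()
g=arm.grab_frame("side")
cv2.imwrite('pics/s9.png',cv2.resize(g['frame'][110:250,210:370,::-1],None,fx=4,fy=4))
E
```

```text
t 22.25 tcp [ 0.4563 -0.0583  0.4027] grip [ 0.4563 -0.0583  0.2314] ang -174.7 r 212.4 yaw 5.5 z [ 0. -0. -1.] F [ 0.6  0.5 -0.1] w 32.1 0.0
```

View pics/s9.png

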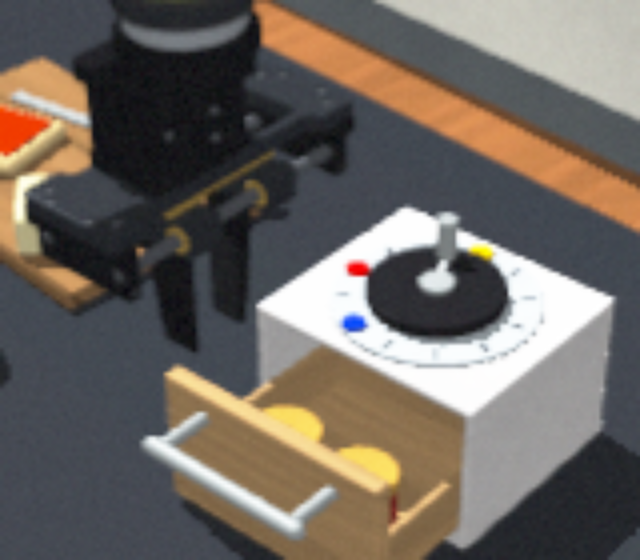

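The bar is free, running from (150,444) to (297,525). I check where it stands and hand in.

```bash
python3 - <<'E'
from h import *
g=arm.grab_frame("side")
m=np.mean([ray(g,p,.092) for p in((247.1,220.6),(283.9,240.9))],0); print(m, np.hypot(*(m[:2]-C))-.1327)
if abs(m[0]-.459)<.004: print(arm.sign_off())
E
```

```text
[ 0.46220614 -0.05660211  0.092     ] 0.07366315134455148
the job is handed in; nothing more can be done
None
```

The box is unlocked and the drawer is pulled out to its stop (about 74 mm measured, 75 mm at most). The gripper has let go, nothing else was touched, and the job was handed in after about 22 s of robot time; no verdict came back.

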